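# Set out the office stamps on their ink pads

## Robot

A 6-joint arm with a two-finger parallel gripper is mounted at the origin on the work surface. World frame = base frame: x ahead of the robot, y to its left, z up, the work surface at z = 0. Lengths are in mm, angles in rad, forces in N, time in s.
With the tool pointing down it reaches from about 350 to 775 mm from the base axis. Payload 7.3 kg.
Tool frame: the origin (TCP) lies on the centre line of the jaws, within the pads' length; the fingertips stand bot.tip_reach ahead of it and the grasp point (between the pads) lies 6 mm ahead of it (bot.tip_reach is the distance from the TCP to the fingertips, in mm); z points along the fingers, y is the direction in which the jaws open and shut (so a half turn about z gives the same grasp; the last joint's range is limited). The gripper opens to 92 mm and grips with 3 to 60 N. Pads are 19 mm wide; open, the fingers measure 130 mm over their backs; the gripper's body (75 mm by 190 mm) begins 47 mm behind the grasp point.
Start: joints at [-1.365, 0.342, 1.524, -0, 1.275, -0.146], TCP at [180.931, -492.855, 251.741] pointing down, gripper open.
Joint ranges: [-2.53, 2.53], [-0.77, 2.02], [0.04, 2.7], [-1, 4.14], [0.28, 2.66], [-3.11, 3.11]. Speed limits (rad/s): [2.57, 2.57, 3.14, 3.14, 3.14, 3.14].

## Interface

Orientations are given as [roll, pitch, yaw] about the fixed x, y, z axes, in that order (R = Rz(yaw) Ry(pitch) Rx(roll)).
In Python, from plant import bot gives the robot as it stands.
- The arm moves only by the tool step_arm, never from a script. Its argument "deltas" is a list of rows, each a list of 6 numbers: the shift along the tool's x, y, z in mm, then the turn, a rotation vector about the tool's x, y, z in rad. A call has 1 to 5 rows; each row is the pose to reach, as a shift and turn from the pose commanded when the call began, along the tool's axes at that moment; what a row does not reach only later rows make up. A row lasts 1/12 s, in which the tool goes at most 41.7 mm and 7.16 degrees, less where a joint would pass 70% of its speed; a pose out of reach is approached as far as the arm can. A call with a gripper value outside its range is refused whole. "fingers" is the finger opening in mm, from 0 to 91.8, set as the call begins (left out, the last holds). The fingers move at their own pace and stop on an object; the grip force is fixed at half the most. Time passes only in rows, so rows that repeat a pose let the fingers close. It gives the time, the measured TCP pose, the force and the opening at its end, in the units of the state.
- bot.get_obs(): the state, without advancing time (a new reading comes with each control period).
- bot.capture(name): name is "side" or "top"; returns a dict with "color" (384x512x3 uint8, red, green, blue), "fx", "fy", "cx", "cy" (pixels), "R" (3x3) and "t" (3): a world point X has camera coordinates R X + t. Camera axes: x right, y down, z forward; pixel columns grow to the right and rows downward; lengths in mm; the calibration is good to about 2 mm. A picture is of the moment at which its call begins. There is no depth.
- bot.close_job(): hands the job in, once; it reports no verdict.
Trained networks look in a picture, given as the dict that the camera call returned (one of the last four; its "shot" number tells which), for a name from the list of things; names that differ only in an ending like _2 or _b are one class to them, and where a whole thing is asked for, a point or a joint stands for the part that bears it (a point fixed in the world has none). Each returns a list of dicts, best first, with "p" (0 to 1); they miss things now and then, are a little off and sometimes report something else, mostly with a low value. They report only what shows in the picture. A call takes as long as a camera call. They do not tell look-alikes from the thing itself.
- bot.boxes_of(query, picture): "rect" ([centre column, centre row, width, height] in pixels, round what is visible of it).
The state is a dict: "time": time; "joint_positions": joint angles; "dq": joint speeds; "tau": joint torques, N m; "tool_pos": TCP position; "tcp_rot": TCP orientation; "contact_force": force on the tool from outside, world axes, zero at the start; "moment": the same for the moment, N m; "grip_width": finger opening in mm.
Only numpy, scipy, OpenCV 4.12 (cv2) and the standard library are available. Lean on these libraries where they do the work, as an engineer would, in place of code of your own. Each camera call takes 0.05 s, during which the arm holds its last target. There are 200 camera calls.

## Task

Get the counter ready for stamping forms: take the four wooden-handled rubber stamps off the turntable and stand each one upright in the middle of the ink pad of its own shape and size (big round, small round, square, oblong), with the square and the oblong stamp lined up with the edges of their pads. Set them down, do not drop them, and leave the pushpin jar and the stapler where they stand.

Things in the scene. Friction and masses are not known exactly. Their poses are not given: they have to be found in the camera images.
- stamp_round: Rubber stamp, 92 mm tall, about 0.1 kg, upright on the chrome turntable (300 mm across, locked, top 28 mm above the counter). Pale wooden mount 21 mm thick, from above a round disc 52 mm across; on its middle a dark wooden handle to grip, an upright cylinder 22 mm in diameter, 21 to 88 mm above the underside. Origin: centre of the underside; z up along the handle.
- stamp_button: Rubber stamp, 92 mm tall, about 0.1 kg, upright on the chrome turntable (300 mm across, locked, top 28 mm above the counter). Pale wooden mount 21 mm thick, from above a small round disc 32 mm across; on its middle a dark wooden handle to grip, an upright cylinder 22 mm in diameter, 21 to 88 mm above the underside. Origin: centre of the underside; z up along the handle.
- stamp_square: Rubber stamp, 92 mm tall, about 0.1 kg, upright on the chrome turntable (300 mm across, locked, top 28 mm above the counter). Pale wooden mount 21 mm thick, from above a square 44 x 44 mm; on its middle a dark wooden handle to grip, an upright cylinder 22 mm in diameter, 21 to 88 mm above the underside. Origin: centre of the underside; z up along the handle.
- stamp_oblong: Rubber stamp, 92 mm tall, about 0.1 kg, upright on the chrome turntable (300 mm across, locked, top 28 mm above the counter). Pale wooden mount 21 mm thick, from above an oblong 58 mm (along its x) x 24 mm (along its y); on its middle a dark wooden handle to grip, an upright cylinder 22 mm in diameter, 21 to 88 mm above the underside. Origin: centre of the underside; z up along the handle.
- pad_round: Ink pad fixed to the counter: round, inked top 72 mm across, 78 mm over its metal edge (the bigger of the two round pads); flat black top with an aluminium edge, no raised rim; the top is 12 mm above its underside. Origin: centre of the underside, on the counter; z up.
- pad_button: Ink pad fixed to the counter: round, inked top 52 mm across, 58 mm over its metal edge (the smaller round pad); flat black top with an aluminium edge, no raised rim; the top is 12 mm above its underside. Origin: centre of the underside, on the counter; z up.
- pad_square: Ink pad fixed to the counter: square, inked top 64 x 64 mm, 70 mm over its metal edge; flat black top with an aluminium edge, no raised rim; the top is 12 mm above its underside. Origin: centre of the underside, on the counter; z up.
- pad_oblong: Ink pad fixed to the counter: oblong, inked top 78 mm (along its x) x 44 mm (along its y), 84 x 50 mm over its metal edge; flat black top with an aluminium edge, no raised rim; the top is 12 mm above its underside. Origin: centre of the underside, on the counter; z up.
- jar: Glass jar of pushpins with a domed tin lid, 53 mm across, 56 mm tall, loose on the turntable among the stamps; to be left alone. Origin: centre of the underside.
- stapler: White stapler, 104 mm (along its x) x 32 mm, 43 mm tall, loose on the turntable among the stamps; to be left alone. (A yellow hole punch 48 mm tall and a red eraser 13 mm tall lie there too.) Origin: centre of the underside.
Not all that is in view belongs to the job. What is shaped like the stamp_round but green or red is not meant.

How it is judged (in metres and radians):
At the end, for the whole second after the job is handed in: Each stamp stands upright (within 0.08 rad) on the pad of its own shape and size, centre within 10 mm of the pad's centre, released and at rest; the oblong stamp's long side lies within 0.2 rad of its pad's, the square stamp's sides within 0.2 rad of its pad's (any quarter turn) (horizontal distance between stamp_round and pad_round below 0.01 m and z of stamp_round in the frame of pad_round between 0.009 and 0.015 m and angle between each of stamp_round, stamp_button, stamp_square, stamp_oblong's own z axis and vertical below 0.08 rad and linear speed of each of stamp_round, stamp_button, stamp_square, stamp_oblong below 0.02 m/s and angular speed of each of stamp_round, stamp_button, stamp_square, stamp_oblong below 0.2 rad/s and contact force between each of stamp_round, stamp_button, stamp_square, stamp_oblong and the fingers below 0.05 N and horizontal distance between stamp_button and pad_button below 0.01 m and z of stamp_button in the frame of pad_button between 0.009 and 0.015 m and horizontal distance between stamp_square and pad_square below 0.01 m and z of stamp_square in the frame of pad_square between 0.009 and 0.015 m and horizontal distance between stamp_oblong and pad_oblong below 0.01 m and z of stamp_oblong in the frame of pad_oblong between 0.009 and 0.015 m and angle between the x axis of stamp_oblong and the x axis of pad_oblong, either way round below 0.2 rad and (angle between the x axis of stamp_square and the x axis of pad_square, either way round below 0.2 rad or angle between the x axis of stamp_square and the y axis of pad_square, either way round below 0.2 rad)); the robot touches nothing.
It fails at once if a stamp is dropped (falls faster than 0.6 m/s with no finger on it, about 18 mm of fall) ((linear speed of stamp_round above 0.6 m/s and contact force between stamp_round and the fingers below 0.05 N) or (linear speed of stamp_button above 0.6 m/s and contact force between stamp_button and the fingers below 0.05 N) or (linear speed of stamp_square above 0.6 m/s and contact force between stamp_square and the fingers below 0.05 N) or (linear speed of stamp_oblong above 0.6 m/s and contact force between stamp_oblong and the fingers below 0.05 N)).
It fails at once if the jar is shifted by more than 20 mm or tipped (distance of jar from where it was at the start of the episode above 0.02 m or angle between jar's own z axis and vertical above 0.3 rad).
It fails at once if the stapler is shifted by more than 20 mm or tipped (distance of stapler from where it was at the start of the episode above 0.02 m or angle between stapler's own z axis and vertical above 0.3 rad).
It also fails if it takes over 102 s, if anything falls off the work surface, if the arm or the gripper's body presses on something with over 40 N, if the wrist force passes 120 N, or if a joint passes its speed limit or range.

## Working session

There is one attempt and no reset: what is moved stays moved. The work goes in short steps, Python scripts to look and compute and a tool call to move; the robot and the scene stay as the last step left them, time stands still between calls to the robot, and variables do not carry over. Pictures are saved under pics/ and viewed, about 12 in all and at most 16, crops included, and the job is handed in when it is done.

Besides the shell and the picture viewer there is one more tool, called after "Call:" in YAML: its name, and indented under it one key for each argument. step_arm: Moves the arm, as the interface text tells. Its arguments: {"type":"object","properties":{"deltas":{"type":"array"},"fingers":{"type":"number"}},"required":["deltas"]}

```bash
ls; mkdir -p pics; python3 - <<'E'
from plant import bot
import cv2, pickle, numpy as np
print(bot.tip_reach, bot.get_obs())
for n in ("top","side"):
    p=bot.capture(n); cv2.imwrite(f"pics/{n}0.png",cv2.resize(p["color"][:,:,::-1],(800,600),interpolation=cv2.INTER_CUBIC))
    pickle.dump(p,open(f"{n}0.pkl","wb"))
    print(n,p["fx"],p["cx"],p["cy"],(-p["R"].T@p["t"]).round(1),p["R"].round(3).tolist())
    for q in "stamp_round stamp_button stamp_square stamp_oblong pad_round pad_button pad_square pad_oblong jar stapler".split():
        print(q,[(np.round(d["rect"],1).tolist(),round(d["p"],2)) for d in bot.boxes_of(q,p)[:4]])
E
```

```text
pics
25.0 {'time': 0.0, 'joint_positions': array([-1.36498183e+00,  3.42746009e-01,  1.52502537e+00, -5.90951686e-06,
        1.27537271e+00, -1.46046394e-01]), 'dq': array([ 3.20879302e-04, -4.44779620e-05,  1.41602155e-04,  9.13485124e-04,
       -6.96239936e-04, -5.81592777e-04]), 'tau': array([ 1.15057514e-04, -4.31246710e+01, -2.44215059e+01,  7.18762306e-02,
        5.59891749e-02, -1.41873629e-04]), 'tool_pos': array([ 180.85981113, -492.47487139,  251.02992388]), 'tcp_rot': array([-3.14005691e+00, -2.20186277e-04,  3.51862443e-01]), 'contact_force': array([ 0.4579708 ,  0.30902263, -1.13383211]), 'moment': array([-0.01275931,  0.035381  , -0.01701208]), 'grip_width': 91.93904759756849}
top 476.0397191588176 258.5114163565149 187.1033767600372 [ 376.6   43.4 1514.8] [[-0.027, -1.0, -0.013], [-0.999, 0.027, -0.046], [0.047, 0.011, -0.999]]
stamp_round [([195.9, 186.6, 16.4, 14.4], 0.81), ([220.7, 235.4, 16.2, 21.9], 0.78), ([139.6, 205.3, 19.1, 17.8], 0.69), ([180.8, 234.2, 19.9, 24.1], 0.53)]
stamp_button [([235.4, 180.3, 11.2, 10.3], 0.57)]
stamp_square [([230.2, 139.1, 12.6,
[... 632 characters left out ...]
8.2, 21.3, 37.8], 0.95), ([317.4, 264.4, 23.5, 37.8], 0.86), ([278.6, 312.2, 26.1, 44.9], 0.75), ([318.0, 227.8, 24.8, 32.4], 0.59)]
stamp_button [([249.6, 203.6, 11.1, 36.7], 0.68), ([197.4, 207.8, 22.1, 35.7], 0.47)]
stamp_square [([196.6, 209.2, 26.6, 39.3], 0.82), ([219.6, 147.0, 24.1, 11.8], 0.44)]
stamp_oblong [([193.8, 239.6, 27.4, 35.6], 0.62), ([262.5, 145.6, 20.2, 16.0], 0.36)]
pad_round [([263.1, 145.6, 21.3, 14.1], 0.77)]
pad_button [([200.4, 175.3, 18.3, 18.2], 0.8)]
pad_square [([261.6, 173.1, 25.0, 17.4], 0.89), ([252.8, 238.3, 20.3, 38.1], 0.71)]
pad_oblong [([221.2, 146.4, 29.7, 15.8], 0.52)]
jar [([258.3, 223.6, 19.0, 24.9], 0.78)]
stapler [([223.3, 207.1, 9.8, 31.7], 0.6)]
```

```bash
python3 - <<'E'
import cv2, pickle
p=pickle.load(open("top0.pkl","rb"))["color"][:,:,::-1]
cv2.imwrite("pics/t0c.png",cv2.resize(p[110:260,125:265],None,fx=5,fy=4,interpolation=cv2.INTER_CUBIC)[:600])
cv2.imwrite("pics/t0p.png",cv2.resize(p[110:220,270:400],None,fx=5,fy=5,interpolation=cv2.INTER_CUBIC))
p=pickle.load(open("side0.pkl","rb"))["color"][:,:,::-1]
cv2.imwrite("pics/s0c.png",cv2.resize(p[125:345,160:380],(600,600),interpolation=cv2.INTER_CUBIC))
E
```

```text
(no output)
```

View pics/t0c.png

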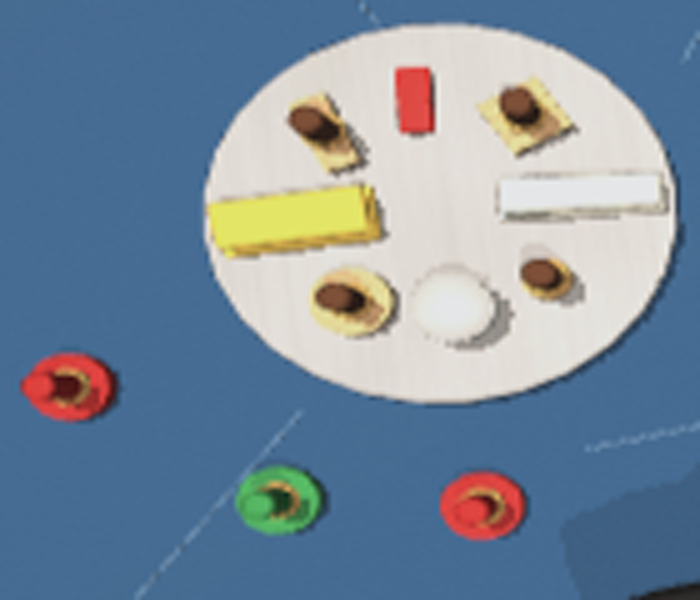

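View pics/t0p.png

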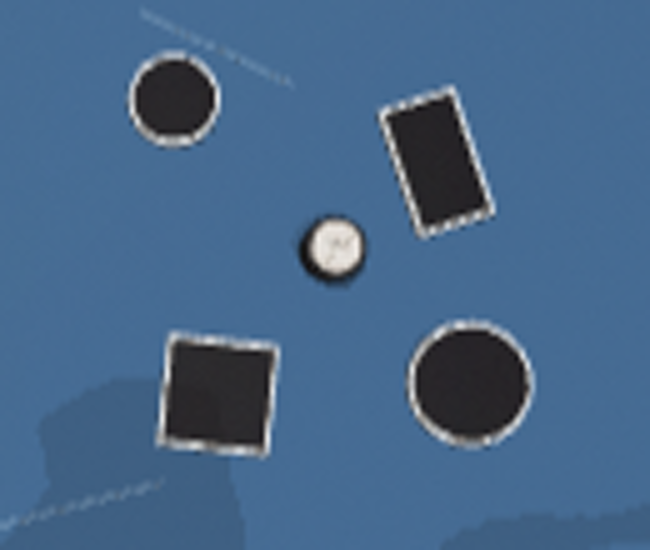

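View pics/s0c.png

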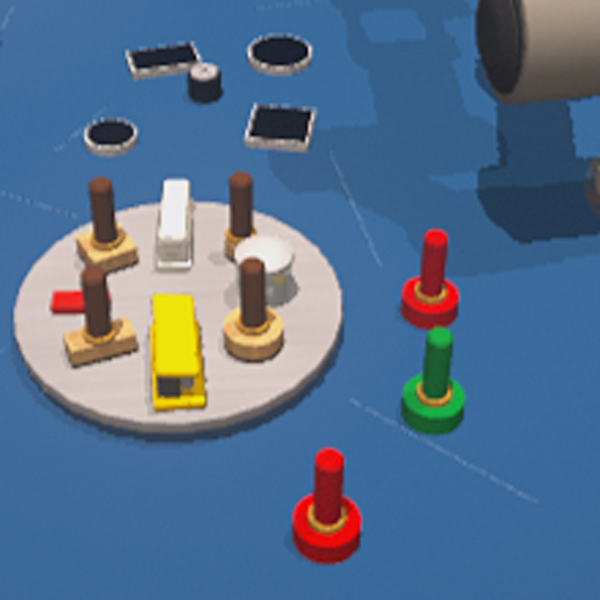

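```bash
cat > h.py <<'E'
import cv2, pickle, numpy as np
from scipy.optimize import least_squares, minimize
def proj(p,X):
    c=np.atleast_2d(X)@p["R"].T+p["t"]; return np.c_[c[:,0]/c[:,2]*p["fx"]+p["cx"], c[:,1]/c[:,2]*p["fy"]+p["cy"]]
def back(p,uv,z):
    d=np.array([(uv[0]-p["cx"])/p["fx"],(uv[1]-p["cy"])/p["fy"],1]); d=p["R"].T@d; o=-p["R"].T@p["t"]; return o+d*(z-o[2])/d[2]
a=np.linspace(0,2*np.pi,40,endpoint=False); circ=np.c_[np.cos(a),np.sin(a)]
def cyl(x,y,r,z0,z1): return np.vstack([np.c_[circ*r+[x,y],np.full(40,z)] for z in (z0,z1)])
def hullc(p,X,pt=False):
    m=cv2.moments(cv2.convexHull(proj(p,X).astype(np.float32))); return np.array([m["m10"]/m["m00"],m["m01"]/m["m00"]])
def blob(mask,near,r=30):
    n,l,s,c=cv2.connectedComponentsWithStats(mask.astype(np.uint8)); 
    k=min((i for i in range(1,n) if s[i,4]>25),key=lambda i:np.hypot(*(c[i]-near))); return l==k,c[k],s[k,4]
def hsv(p): return cv2.cvtColor(p["color"],cv2.COLOR_RGB2HSV).astype(int)
def brown(p):
    H=hsv(p); return (H[...,2]<120)&(H[...,1]>70)&((H[...,0]<15)|(H[...,0]>170))
def handle(ps,nears,z0):   # joint fit of handle axis (x,y), handle dark part z0+24..z0+92
    cs=[blob(brown(p),n) for p,n in zip(ps,nears)]
    f=lambda q:np.concatenate([hullc(p,cyl(*q,11,z0+24,z0+91))-c[1] for p,c in zip(ps,cs)])
    x0=back(ps[0],cs[0][1],z0+60)[:2]; s=least_squares(f,x0); return s.x,s.fun,[c[2] for c in cs],[least_squares(lambda q:hullc(p,cyl(*q,11,z0+24,z0+91))-c[1],x0).x for p,c in zip(ps,cs)]
E
python3 - <<'E'
from h import *
T,S=[pickle.load(open(f"{n}0.pkl","rb")) for n in ("top","side")]
for n,u,v in [("round",(192,184),(252,232)),("button",(233,178),(248,200)),("square",(229,136),(197,200)),("oblong",(188,141),(194,237))]:
    x,f,ar,ind=handle((T,S),(u,v),28); print(n,x.round(1),f.round(2),ar,np.round(ind,1).tolist())
for n,u in [("round",(364,186)),("button",(304,130)),("square",(313,190)),("oblong",(357,142)),]:
    for p in (T,S):
        H=hsv(p); near=u if p is T else proj(S,back(T,u,12))[0]
        m,c,ar=blob((H[...,2]<70)&(H[...,1]<110),near)
        out=[back(p,c,12)[:2].round(1),ar]
        if n in("square","oblong"):
            pts=np.array([back(p,(q[1],q[0]),12)[:2] for q in np.argwhere(m)],np.float32)
            r=cv2.minAreaRect(pts); bx=cv2.boxPoints(r); e=[bx[1]-bx[0],bx[2]-bx[1]]; e=max(e,key=np.linalg.norm)
            out+=[np.round(r[0],1),np.round(r[1],1),"long ang",round(float(np.degrees(np.arctan2(e[1],e[0])))%180,1)]
        print("pad",n,*out)
# mounts in top view: yellowish
for n,u,p in [("square",(231,139),T),("oblong",(190.5,143),T),("square",(199,216),S),("oblong",(196,249),S)]:
    H=hsv(p); m,c,ar=blob((H[...,0]>12)&(H[...,0]<30)&(H[...,1]>75)&(H[...,2]>60),u)
    pts=np.array([back(p,(q[1],q[0]),49)[:2] for q in np.argwhere(m)],np.float32)
    r=cv2.minAreaRect(pts); bx=cv2.boxPoints(r); e=[bx[1]-bx[0],bx[2]-bx[1]]; e=max(e,key=np.linalg.norm)
    print("mount",n,c,ar,np.round(r[0],1),np.round(r[1],1),round(float(np.degrees(np.arctan2(e[1],e[0])))%180,1))
E
```

```text
round [455.9 254. ] [-0.03 -0.01  0.31 -1.27] [np.int32(30), np.int32(167)] [[455.8, 253.9], [455.9, 254.0]]
button [460.2 250.9] [ 0.97 -1.48  3.34 30.72] [np.int32(30), np.int32(122)] [[455.8, 253.9], [443.2, 178.0]]
square [597.6 145.1] [ 0.07 -0.68  0.77  0.3 ] [np.int32(31), np.int32(121)] [[595.5, 145.4], [599.7, 143.4]]
oblong [587.1 269.7] [-0.09  0.35 -0.24 -0.12] [np.int32(39), np.int32(187)] [[588.1, 269.4], [586.4, 270.0]]
pad round [ 441.  -270.8] 374
pad round [ 441.2 -276.2] 127
pad button [627.  -89.7] 187
pad button [625.7 -93.3] 110
pad square [ 437.9 -111.8] 371 [ 438.1 -111.6] [61.8 59.4] long ang 82.7
pad square [ 436.9 -115.4] 211 [ 436.7 -116.3] [59.6 60.2] long ang 173.3
pad oblong [ 582.2 -254.6] 301 [ 582.  -254.6] [73.6 40.1] long ang 16.3
pad oblong [ 580.8 -260.5] 117 [ 581.  -258.6] [74.  38.2] long ang 15.8
mount square [230.17730496 139.56737589] 141 [598.  145.4] [44.1 41.3] 32.1
mount oblong [190.49 143.96] 100 [588.  270.7] [57.3 27.7] 25.1
mount square [199.05217391 216.36086957] 230 [597.  152.1] [49.1 63. ] 119.5
mount oblong [196.55516014 250.33096085] 281 [586.7 275.1] [58.4 44.8] 21.4
```

```bash
cat >> h.py <<'E'
def mount(n,x,y,th,z):
    if n=="round": return cyl(x,y,26,z,z+21)
    if n=="button": return cyl(x,y,16,z,z+21)
    a,b=(22,22) if n=="square" else (29,12)
    c,s=np.cos(th),np.sin(th); q=np.array([[a,b],[-a,b],[-a,-b],[a,-b]])@np.array([[c,s],[-s,c]])+[x,y]
    return np.vstack([np.c_[q,np.full(4,k)] for k in (z,z+21)])
def sil(p,n,x,y,th,z,box,k=6):
    m=np.zeros(((box[3])*k,(box[2])*k),np.uint8)
    for X in (mount(n,x,y,th,z),cyl(x,y,11,z+21,z+91)):
        h=cv2.convexHull(((proj(p,X)-box[:2]+.5)*k).astype(np.float32)); cv2.fillPoly(m,[np.round(h*16).astype(np.int32)],255,shift=4)
    return cv2.resize(m,(box[2],box[3]),interpolation=cv2.INTER_AREA)/255.
def fit(ps,n,x,y,z,ths=(0,),ws=None):
    W=[]
    for p in ps:
        u=proj(p,[x,y,z+46])[0]; b=[int(u[0])-28,int(u[1])-32,56,64]
        H=hsv(p)[b[1]:b[1]+64,b[0]:b[0]+56]
        m=((H[...,0]<30)|(H[...,0]>172))&(H[...,1]>75)&(H[...,2]>25)&~((H[...,1]>225)&(H[...,2]>150))
        near=sil(p,n,x,y,0,z,b)>0; near=cv2.dilate(near.astype(np.uint8),np.ones((13,13)))
        m=(m&(near>0)).astype(np.uint8); l=cv2.connectedComponents(m)[1]
        big=np.bincount(l[l>0]).argmax(); m=(l==big)
        W.append((p,b,m))
    cost=lambda q:sum(np.abs(sil(p,n,q[0],q[1],q[2],z,b)-m).sum()/m.sum() for p,b,m in W)
    r=[minimize(cost,[x,y,t],method="Nelder-Mead",options=dict(initial_simplex=[[x,y,t],[x+6,y,t],[x,y+6,t],[x,y,t+.2]],xatol=.05,fatol=1e-4)) for t in ths]
    r=min(r,key=lambda r:r.fun); return r.x.round(3),round(r.fun,3)
E
python3 - <<'E'
from h import *
T,S=[pickle.load(open(f"{n}0.pkl","rb")) for n in ("top","side")]
b=back(T,(235,179.5),65)[:2]
for n,x,y,ths in [("round",456,254,(0,)),("button",*b,(0,)),("square",597,145,(.2,.55,.9)),("oblong",587,270,(.2,.4,.6))]:
    for nm,ps in (("both",(T,S)),("top",(T,)),("side",(S,))): print(n,nm,*fit(ps,n,x,y,28,ths))
from plant import bot
E
```

```text
round both [4.56901e+02 2.56778e+02 3.50000e-02] 0.351
round top [ 4.57425e+02  2.57532e+02 -8.90000e-02] 0.142
round side [4.57094e+02 2.51158e+02 6.90000e-02] 0.147
button both [ 4.72783e+02  1.35850e+02 -1.20000e-01] 1.453
button top [ 4.72119e+02  1.36128e+02 -1.13000e-01] 0.161
button side [4.73325e+02 1.27170e+02 1.28000e-01] 1.228
square both [5.98731e+02 1.45624e+02 4.87000e-01] 0.572
square top [5.99065e+02 1.45960e+02 5.27000e-01] 0.139
square side [5.99562e+02 1.42878e+02 4.61000e-01] 0.407
oblong both [5.89367e+02 2.70956e+02 4.28000e-01] 0.584
oblong top [5.89998e+02 2.72010e+02 4.32000e-01] 0.156
oblong side [5.89915e+02 2.65123e+02 3.99000e-01] 0.338
```

Call:
step_arm:
  deltas:
    - [35,-18,0,0,0,0.07]
    - [70,-36,0,0,0,0.14]
    - [106,-54,0,0,0,0.21]
    - [141,-72,0,0,0,0.28]
    - [176,-90,0,0,0,0.352]
  fingers: 60

```text
time: 1.52
tool_pos: [316.0, -346.3, 251.9]
tcp_rot: [3.141, -0.0, -0.004]
contact_force: [1.4, 0.3, -0.2]
grip_width: 63.4
```

Call:
step_arm:
  deltas:
    - [22,-33,0,0,0,0]
    - [44,-66,0,0,0,0]
    - [66,-99,0,0,0,0]
    - [88,-132,0,0,0,0]
    - [110,-165,0,0,0,0]

```text
time: 1.93
tool_pos: [425.9, -181.0, 252.0]
tcp_rot: [3.141, -0.001, -0.0]
contact_force: [1.7, -0.5, -0.2]
grip_width: 59.8
```

Call:
step_arm:
  deltas:
    - [4,-40,0,0,0,0]
    - [8,-80,0,0,0,0]
    - [12,-120,0,0,0,0]
    - [16,-160,0,0,0,0]
    - [20,-200,0,0,0,0]

```text
time: 2.35
tool_pos: [445.1, 19.2, 251.9]
tcp_rot: [3.141, -0.001, -0.0]
contact_force: [1.7, 0.4, 0.7]
grip_width: 59.8
```

Call:
step_arm:
  deltas:
    - [3,-40,0,0,0,0]
    - [6,-80,0,0,0,0]
    - [8,-120,0,0,0,0]
    - [10,-160,0,0,0,0]
    - [12,-200,0,0,0,0]

```text
time: 2.77
tool_pos: [456.9, 219.4, 251.9]
tcp_rot: [3.142, -0.0, -0.0]
contact_force: [1.0, -0.0, -0.3]
grip_width: 60.1
```

Call:
step_arm:
  deltas:
    - [0,-30,20,0,0,0]
    - [0,-36,40,0,0,0]
    - [0,-36,60,0,0,0]
    - [0,-36,60,0,0,0]

```text
time: 3.1
tool_pos: [455.0, 253.3, 188.0]
tcp_rot: [3.139, 0.007, 0.002]
contact_force: [0.0, -0.6, -0.1]
grip_width: 60.0
```

Call:
step_arm:
  deltas:
    - [0,-1,30,0,0,0]
    - [0,-1,60,0,0,0]
    - [0,-1,81,0,0,0]
    - [0,-1,81,0,0,0]

```text
time: 3.43
tool_pos: [455.5, 253.0, 107.9]
tcp_rot: [3.139, 0.006, -0.001]
contact_force: [-0.6, -0.6, -0.4]
grip_width: 60.0
```

Call:
step_arm:
  deltas:
    - [0,0,0,0,0,0]
    - [0,0,0,0,0,0]
    - [0,0,0,0,0,0]
    - [0,0,0,0,0,0]
    - [0,0,0,0,0,0]
  fingers: 10

```text
time: 3.85
tool_pos: [457.8, 254.4, 111.9]
tcp_rot: [-3.141, -0.002, -0.0]
contact_force: [-0.1, -1.1, 0.2]
grip_width: 31.2
```

```bash
cat > shot.py <<'E'
import sys
from h import *
from plant import bot
k=sys.argv[1]
for n in ("top","side"):
    p=bot.capture(n); pickle.dump(p,open(f"{n}{k}.pkl","wb"))
o=bot.get_obs(); print({q:np.round(o[q],3).tolist() for q in ("time","tool_pos","tcp_rot","contact_force","grip_width","joint_positions")})
E
python3 shot.py 1; python3 - <<'E'
from h import *
S=pickle.load(open("side1.pkl","rb"))["color"][:,:,::-1];T=pickle.load(open("top1.pkl","rb"))["color"][:,:,::-1]
im=np.hstack([cv2.resize(S[140:300,170:290],(400,533)),cv2.resize(T[110:250,155:255],(400,533))]); cv2.imwrite("pics/s1.png",im)
E
```

```text
{'time': 3.95, 'tool_pos': [457.544, 254.388, 111.397], 'tcp_rot': [-3.141, -0.001, -0.0], 'contact_force': [-0.005, 0.725, 0.985], 'grip_width': 23.192, 'joint_positions': [0.361, 0.495, 1.715, -0.0, 0.93, 1.932]}
```

View pics/s1.png

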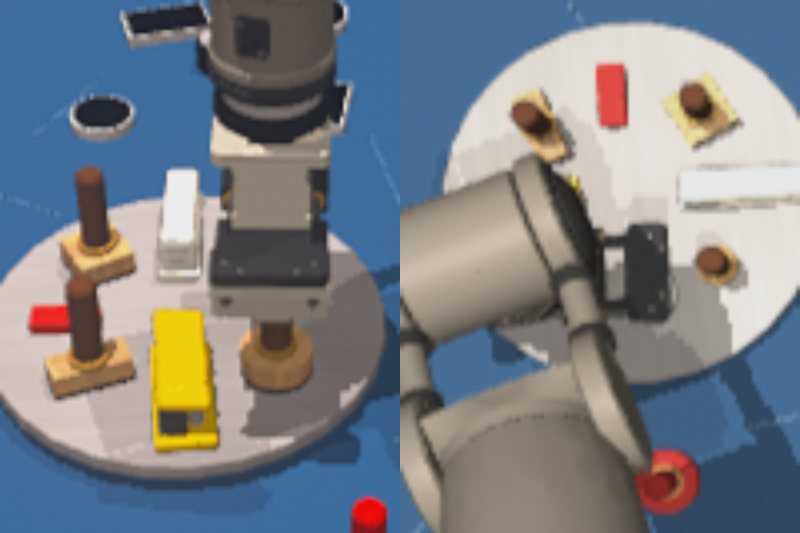

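Call:
step_arm:
  deltas:
    - [0,0,0,0,0,0]
    - [0,0,-10,0,0,0]
    - [0,0,-40,0,0,0]
    - [0,0,-80,0,0,0]
    - [0,0,-115,0,0,0]
  fingers: 10

```text
time: 4.37
tool_pos: [456.9, 254.1, 227.8]
tcp_rot: [3.141, 0.001, -0.0]
contact_force: [1.2, 0.7, -0.7]
grip_width: 21.5
```

Call:
step_arm:
  deltas:
    - [0,15,-5,0,0,0]
    - [0,50,-5,0,0,0]
    - [0,90,-5,0,0,0]
    - [0,130,-5,0,0,0]
    - [0,170,-5,0,0,0]

```text
time: 4.78
tool_pos: [456.7, 82.8, 231.4]
tcp_rot: [3.141, -0.001, 0.001]
contact_force: [1.5, -0.3, -2.3]
grip_width: 21.1
```

Call:
step_arm:
  deltas:
    - [-2,40,0,0,0,0]
    - [-4,80,0,0,0,0]
    - [-6,120,0,0,0,0]
    - [-8,160,0,0,0,0]
    - [-10,200,0,0,0,0]

```text
time: 5.2
tool_pos: [446.5, -117.6, 231.5]
tcp_rot: [3.141, -0.0, -0.0]
contact_force: [1.0, 0.2, -1.9]
grip_width: 21.4
```

Call:
step_arm:
  deltas:
    - [-3,40,0,0,0,0]
    - [-6,80,0,0,0,0]
    - [-6,120,0,0,0,0]
    - [-6,145,0,0,0,0]
    - [-6,155,0,0,0,0]

```text
time: 5.62
tool_pos: [440.6, -274.3, 231.1]
tcp_rot: [3.14, -0.0, -0.004]
contact_force: [-0.5, 0.3, -1.3]
grip_width: 21.5
```

Call:
step_arm:
  deltas:
    - [0,1,20,0,0,0]
    - [0,1,60,0,0,0]
    - [0,1,95,0,0,0]
    - [0,1,112,0,0,0]
    - [0,1,118,0,0,0]

```text
time: 6.03
tool_pos: [439.7, -269.6, 110.0]
tcp_rot: [-3.137, 0.005, 0.0]
contact_force: [0.4, 0.8, -0.3]
grip_width: 21.5
```

```bash
python3 shot.py 2; python3 - <<'E'
from h import *
S=pickle.load(open("side2.pkl","rb"))["color"][:,:,::-1];T=pickle.load(open("top2.pkl","rb"))["color"][:,:,::-1]
im=np.hstack([cv2.resize(S[90:210,190:290],(400,480)),cv2.resize(T[130:250,300:400],(400,480))]); cv2.imwrite("pics/s2.png",im)
E
```

```text
{'time': 6.133, 'tool_pos': [441.0, -270.895, 112.367], 'tcp_rot': [-3.14, 0.002, 0.0], 'contact_force': [0.212, -0.692, -1.383], 'grip_width': 21.461, 'joint_positions': [-0.699, 0.487, 1.728, 0.0, 0.93, 0.871]}
```

View pics/s2.png

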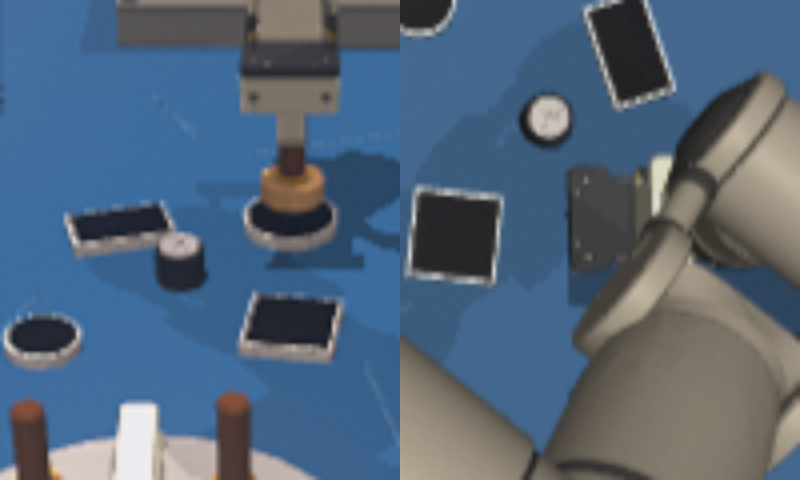

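Call:
step_arm:
  deltas:
    - [0,0,5,0,0,0]
    - [0,0,10,0,0,0]
    - [0,0,13,0,0,0]
    - [0,0,16,0,0,0]
    - [0,0,16,0,0,0]

```text
time: 6.55
tool_pos: [441.1, -271.7, 96.6]
tcp_rot: [-3.142, 0.0, -0.0]
contact_force: [0.5, 0.2, -1.0]
grip_width: 21.2
```

Call:
step_arm:
  deltas:
    - [0,0,1,0,0,0]
    - [0,0,2,0,0,0]
    - [0,0,2,0,0,0]

```text
time: 6.8
tool_pos: [441.4, -271.9, 95.1]
tcp_rot: [3.141, -0.001, -0.0]
contact_force: [-0.6, 0.5, 0.9]
grip_width: 21.3
```

```bash
python3 shot.py 3; python3 - <<'E'
from h import *
S=pickle.load(open("side3.pkl","rb")); 
for z in (12,14):
  for y in (-272,-276): print(z,y,proj(S,[[441,y,z+10]]).round(1))
S=S["color"][:,:,::-1]
cv2.imwrite("pics/s3.png",cv2.resize(S[115:160,235:290],None,fx=10,fy=10,interpolation=cv2.INTER_CUBIC))
T,S=[pickle.load(open(f"{n}0.pkl","rb")) for n in ("top","side")]
x,f,ar,i=handle((T,S),(233,178),28)
m=brown(S); n,l,s,c=cv2.connectedComponentsWithStats(brown(T).astype(np.uint8)); print([(c[i].round(1).tolist(),int(s[i,4])) for i in range(1,n) if s[i,4]>4 and 100<c[i][1]<220 and c[i][0]<260])
E
```

```text
{'time': 6.9, 'tool_pos': [441.338, -271.872, 95.094], 'tcp_rot': [3.141, -0.001, -0.0], 'contact_force': [-0.172, 1.473, 2.484], 'grip_width': 21.328, 'joint_positions': [-0.7, 0.512, 1.744, -0.0, 0.885, 0.871]}
12 -272 [[262.  141.2]]
12 -276 [[262.  140.6]]
14 -272 [[262.  140.7]]
14 -276 [[262.  140.1]]
[([211.0, 133.5], 6), ([228.8, 137.5], 31), ([187.9, 141.2], 39), ([233.6, 178.3], 24), ([193.9, 184.7], 30), ([146.2, 206.0], 15), ([137.7, 206.5], 32)]
```

View pics/s3.png

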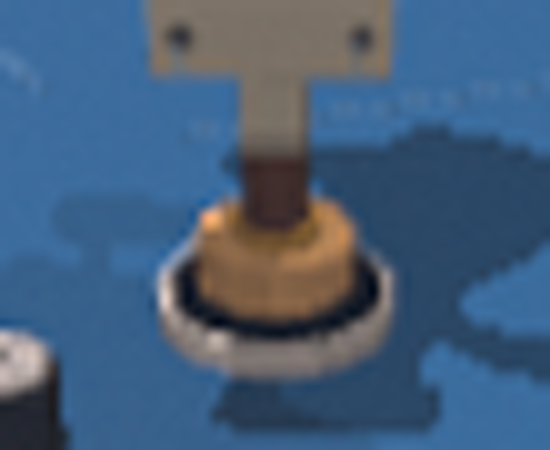

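Call:
step_arm:
  deltas:
    - [0,0,0.5,0,0,0]
    - [0,0,0.5,0,0,0]

```text
time: 7.07
tool_pos: [441.4, -271.9, 95.0]
tcp_rot: [3.141, -0.001, -0.0]
contact_force: [-1.0, 2.0, 7.6]
grip_width: 21.2
```

Call:
step_arm:
  deltas:
    - [0,0,0,0,0,0]
    - [0,0,0,0,0,0]
    - [0,0,0,0,0,0]
    - [0,0,-15,0,0,0]
    - [0,0,-50,0,0,0]
  fingers: 60

```text
time: 7.48
tool_pos: [439.0, -270.2, 140.9]
tcp_rot: [-3.136, 0.007, -0.0]
contact_force: [0.4, -0.1, 0.6]
grip_width: 50.2
```

```bash
python3 - <<'E'
from h import *
T,S=[pickle.load(open(f"{n}0.pkl","rb")) for n in ("top","side")]
import h
# button: allow small blobs, restrict side to above jar
c=np.array([233.6,178.3]); g=lambda q:hullc(T,cyl(*q,11,52,119))-c
s=least_squares(g,[470,133]); print(s.x, s.fun)
m=brown(S); n,l,st,cc=cv2.connectedComponentsWithStats(m.astype(np.uint8)); print([(cc[i].round(1).tolist(),st[i].tolist()) for i in range(1,n) if st[i,4]>15 and cc[i][0]<275])
print(proj(S,cyl(*s.x,11,52,119)).min(0),proj(S,cyl(*s.x,11,52,119)).max(0))
E
```

```text
[471.83905711 133.87620635] [-1.09453521e-06 -4.02808325e-07]
[([210.0, 30.7], [174, 0, 79, 64, 2751]), ([119.5, 185.9], [102, 148, 33, 66, 699]), ([121.2, 192.7], [119, 185, 6, 15, 24]), ([247.6, 200.5], [244, 190, 8, 22, 122]), ([197.0, 202.3], [193, 192, 9, 22, 121]), ([195.8, 236.0], [190, 220, 21, 29, 187]), ([252.5, 233.4], [248, 222, 10, 23, 167])]
[243.2335394  187.40414261] [252.28458624 213.68665972]
```

Call:
step_arm:
  deltas:
    - [0,0,-36,0,0,0]
    - [3,-20,-66,0,0,0]
    - [6,-60,-66,0,0,0]
    - [9,-100,-66,0,0,0]
    - [12,-140,-66,0,0,0]

```text
time: 7.9
tool_pos: [453.1, -130.7, 210.6]
tcp_rot: [3.141, -0.001, -0.002]
contact_force: [1.5, 0.3, -0.1]
grip_width: 60.4
```

Call:
step_arm:
  deltas:
    - [4,-40,0,0,0,0]
    - [8,-80,0,0,0,0]
    - [12,-120,0,0,0,0]
    - [16,-160,0,0,0,0]
    - [19,-200,0,0,0,0]

```text
time: 8.32
tool_pos: [472.1, 70.2, 210.2]
tcp_rot: [3.141, -0.0, -0.0]
contact_force: [0.3, -0.3, -1.0]
grip_width: 60.0
```

Call:
step_arm:
  deltas:
    - [0,-40,0,0,0,0]
    - [0,-66,15,0,0,0]
    - [0,-66,45,0,0,0]
    - [0,-66,75,0,0,0]
    - [0,-66,98,0,0,0]

```text
time: 8.73
tool_pos: [471.3, 134.9, 110.2]
tcp_rot: [3.141, 0.001, 0.002]
contact_force: [-0.2, 0.3, -0.4]
grip_width: 60.0
```

Call:
step_arm:
  deltas:
    - [0,0,0,0,0,0]
    - [0,0,0,0,0,0]
    - [0,0,0,0,0,0]
    - [0,0,0,0,0,0]
    - [0,0,0,0,0,0]
  fingers: 30

```text
time: 9.15
tool_pos: [473.2, 134.2, 113.7]
tcp_rot: [-3.141, -0.003, -0.001]
contact_force: [0.1, -0.0, -0.1]
grip_width: 32.1
```

```bash
python3 shot.py 4; python3 - <<'E'
from h import *
S=pickle.load(open("side4.pkl","rb"))["color"][:,:,::-1];T=pickle.load(open("top4.pkl","rb"))["color"][:,:,::-1]
im=np.hstack([cv2.resize(S[140:240,200:300],(400,400)),cv2.resize(T[130:230,310:410],(400,400))]); cv2.imwrite("pics/s4.png",im)
E
```

```text
{'time': 9.25, 'tool_pos': [472.829, 134.186, 113.257], 'tcp_rot': [-3.141, -0.002, -0.0], 'contact_force': [-0.535, -0.78, -0.048], 'grip_width': 30.779, 'joint_positions': [0.121, 0.445, 1.802, -0.0, 0.893, 1.692]}
```

View pics/s4.png

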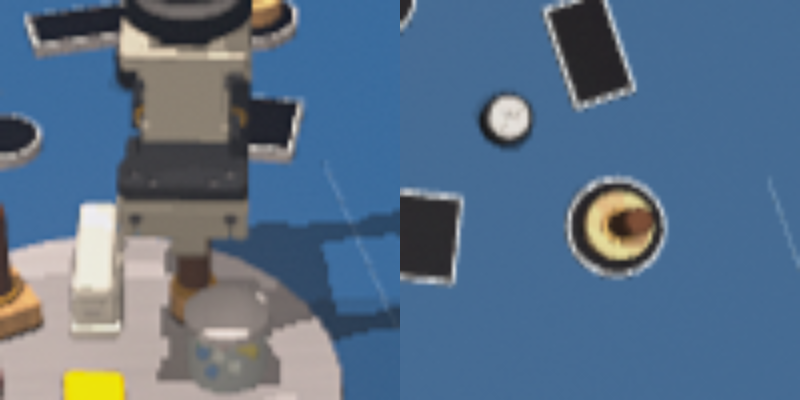

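Call:
step_arm:
  deltas:
    - [0,0,0,0,0,0]
    - [0,0,0,0,0,0]
    - [0,0,0,0,0,0]
    - [0,0,0,0,0,0]
  fingers: 10

```text
time: 9.58
tool_pos: [472.5, 134.2, 112.6]
tcp_rot: [3.142, -0.001, -0.0]
contact_force: [-0.7, -0.3, 4.5]
grip_width: 21.1
```

Call:
step_arm:
  deltas:
    - [0,0,-10,0,0,0]
    - [0,0,-40,0,0,0]
    - [0,0,-80,0,0,0]
    - [0,0,-110,0,0,0]
    - [4,6,-118,0,0,0]

```text
time: 10.0
tool_pos: [477.7, 129.1, 234.9]
tcp_rot: [-3.14, -0.007, 0.001]
contact_force: [0.5, -0.6, 0.4]
grip_width: 21.5
```

Call:
step_arm:
  deltas:
    - [21,29,0,0,0,0]
    - [43,62,0,0,0,0]
    - [65,95,0,0,0,0]
    - [87,128,0,0,0,0]
    - [109,160,0,0,0,0]

```text
time: 10.42
tool_pos: [585.6, -33.7, 229.2]
tcp_rot: [-3.141, 0.001, -0.0]
contact_force: [0.9, -0.7, -0.5]
grip_width: 21.5
```

Call:
step_arm:
  deltas:
    - [20,30,0,0,0,0]
    - [36,52,0,0,0,0]
    - [42,59,20,0,0,0]
    - [42,59,60,0,0,0]
    - [42,59,100,0,0,0]

```text
time: 10.83
tool_pos: [627.9, -92.3, 129.0]
tcp_rot: [3.141, -0.002, -0.002]
contact_force: [0.2, 0.2, -1.3]
grip_width: 21.5
```

Call:
step_arm:
  deltas:
    - [0,0,15,0,0,0]
    - [0,0,24,0,0,0]
    - [0,0,29,0,0,0]
    - [0,0,31,0,0,0]
    - [0,0,31,0,0,0]

```text
time: 11.25
tool_pos: [627.8, -91.0, 100.0]
tcp_rot: [3.141, -0.002, -0.0]
contact_force: [0.1, 1.1, -1.6]
grip_width: 21.2
```

```bash
python3 shot.py 5; python3 - <<'E'
from h import *
S=pickle.load(open("side5.pkl","rb"))["color"][:,:,::-1];
cv2.imwrite("pics/s5.png",cv2.resize(S[145:195,170:230],None,fx=10,fy=10,interpolation=cv2.INTER_CUBIC))
E
```

```text
{'time': 11.35, 'tool_pos': [628.081, -90.981, 100.816], 'tcp_rot': [3.141, -0.003, -0.0], 'contact_force': [-0.114, -0.048, -1.379], 'grip_width': 21.363, 'joint_positions': [-0.264, 0.68, 1.391, -0.0, 1.068, 1.306]}
```

View pics/s5.png

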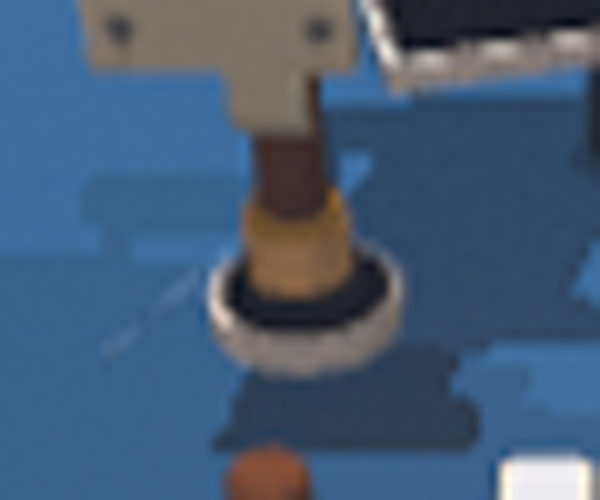

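Call:
step_arm:
  deltas:
    - [-1,0,0,0,0,0]
    - [-2,0,2,0,0,0]
    - [-2,0,3,0,0,0]
    - [-2,0,4,0,0,0]
    - [-2,0,4,0,0,0]

```text
time: 11.77
tool_pos: [625.5, -90.8, 96.6]
tcp_rot: [3.141, -0.001, -0.0]
contact_force: [-1.7, -0.0, 6.0]
grip_width: 21.6
```

Call:
step_arm:
  deltas:
    - [0,0,0.5,0,0,0]
    - [0,0,0.5,0,0,0]

```text
time: 11.93
tool_pos: [625.6, -90.8, 96.6]
tcp_rot: [3.141, -0.002, -0.0]
contact_force: [-3.7, 0.4, 9.9]
grip_width: 21.2
```

Call:
step_arm:
  deltas:
    - [0,0,0,0,0,0]
    - [0,0,0,0,0,0]
    - [0,0,0,0,0,0]
    - [0,0,-15,0,0,0]
    - [0,0,-50,0,0,0]
  fingers: 60

```text
time: 12.35
tool_pos: [622.4, -90.1, 140.1]
tcp_rot: [-3.139, 0.01, -0.0]
contact_force: [0.6, 0.3, -1.0]
grip_width: 50.2
```

Call:
step_arm:
  deltas:
    - [0,0,-36,0,0,0]
    - [-5,-20,-66,0,0,0]
    - [-10,-60,-66,0,0,0]
    - [-15,-100,-66,0,0,0]
    - [-20,-140,-66,0,0,0]

```text
time: 12.77
tool_pos: [605.0, 50.2, 211.2]
tcp_rot: [3.142, -0.001, -0.002]
contact_force: [0.6, 0.4, -0.8]
grip_width: 60.0
```

Call:
step_arm:
  deltas:
    - [-3,-40,0,0,0,0]
    - [-7,-80,0,0,0,0]
    - [-7,-96,15,0,0,0]
    - [-7,-96,45,0,0,0]
    - [-7,-96,70,0,0,0]

```text
time: 13.18
tool_pos: [598.0, 147.1, 139.9]
tcp_rot: [-3.142, -0.001, 0.003]
contact_force: [0.4, -0.0, -0.2]
grip_width: 60.0
```

Call:
step_arm:
  deltas:
    - [0,0,20,0,0,0]
    - [0,0,28,0,0,0]
    - [0,0,28,0,0,0]
    - [0,0,28,0,0,0]

```text
time: 13.52
tool_pos: [598.6, 145.1, 113.1]
tcp_rot: [3.142, -0.0, -0.0]
contact_force: [1.0, 0.7, 0.1]
grip_width: 60.1
```

Call:
step_arm:
  deltas:
    - [0,0,0,0,0,0]
    - [0,0,0,0,0,0]
    - [0,0,0,0,0,0]
    - [0,0,0,0,0,0]
    - [0,0,0,0,0,0]
  fingers: 30

```text
time: 13.93
tool_pos: [598.4, 145.2, 113.3]
tcp_rot: [-3.142, -0.001, -0.0]
contact_force: [-1.1, 0.9, 1.4]
grip_width: 32.3
```

```bash
python3 shot.py 6; python3 - <<'E'
from h import *
S=pickle.load(open("side6.pkl","rb"))["color"][:,:,::-1];T=pickle.load(open("top6.pkl","rb"))["color"][:,:,::-1]
im=np.hstack([cv2.resize(S[130:240,150:260],(440,440)),cv2.resize(T[100:180,270:350],(360,440))]); cv2.imwrite("pics/s6.png",im)
E
```

```text
{'time': 14.033, 'tool_pos': [598.282, 145.21, 112.945], 'tcp_rot': [3.142, -0.0, -0.0], 'contact_force': [-0.194, -0.185, -0.25], 'grip_width': 30.179, 'joint_positions': [0.114, 0.636, 1.438, -0.0, 1.067, 1.685]}
```

View pics/s6.png

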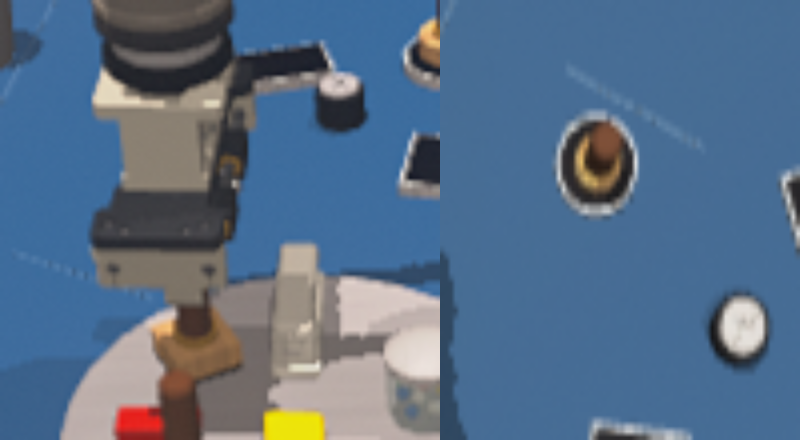

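Call:
step_arm:
  deltas:
    - [0,0,0,0,0,0]
    - [0,0,0,0,0,0]
    - [0,0,0,0,0,0]
    - [0,0,0,0,0,0]
  fingers: 10

```text
time: 14.37
tool_pos: [598.2, 145.2, 112.6]
tcp_rot: [3.141, 0.0, -0.0]
contact_force: [-0.6, -0.6, -0.0]
grip_width: 20.9
```

Call:
step_arm:
  deltas:
    - [0,0,-10,0,0,0]
    - [0,0,-40,0,0,0]
    - [0,0,-80,0,0,0]
    - [0,0,-110,0,0,0]
    - [-4,6,-118,0,0,0]

```text
time: 14.78
tool_pos: [596.6, 140.2, 237.3]
tcp_rot: [-3.14, -0.011, 0.001]
contact_force: [-0.0, -0.2, 0.5]
grip_width: 21.6
```

Call:
step_arm:
  deltas:
    - [-19,30,0,0,0,0]
    - [-39,63,0,0,0,0]
    - [-59,96,0,0,0,0]
    - [-79,129,0,0,0,0]

```text
time: 15.12
tool_pos: [513.6, 9.2, 230.6]
tcp_rot: [3.141, 0.0, 0.001]
contact_force: [0.5, -0.2, -1.1]
grip_width: 21.7
```

Call:
step_arm:
  deltas:
    - [-19,30,0,0,0,0.12]
    - [-38,61,0,0,0,0.24]
    - [-57,92,0,0,0,0.36]
    - [-71,114,0,0,0,0.48]
    - [-77,123,0,0,0,0.6]

```text
time: 15.53
tool_pos: [436.0, -115.1, 230.8]
tcp_rot: [3.14, 0.0, -0.609]
contact_force: [-0.4, 0.9, -0.7]
grip_width: 21.7
```

Call:
step_arm:
  deltas:
    - [0,0,15,0,0,0.04]
    - [0,0,50,0,0,0.04]
    - [0,0,85,0,0,0.04]
    - [0,0,110,0,0,0.04]
    - [0,0,120,0,0,0.04]

```text
time: 15.95
tool_pos: [435.8, -112.0, 107.6]
tcp_rot: [3.14, 0.006, -0.641]
contact_force: [-0.9, 0.2, -1.9]
grip_width: 21.3
```

Call:
step_arm:
  deltas:
    - [0,0,5,0,0,0]
    - [0,0,9,0,0,0]
    - [0,0,10,0,0,0]
    - [0,0,10,0,0,0]

```text
time: 16.28
tool_pos: [438.6, -112.9, 101.3]
tcp_rot: [-3.141, -0.001, -0.64]
contact_force: [0.2, 0.5, -0.6]
grip_width: 21.6
```

```bash
python3 shot.py 7; python3 - <<'E'
from h import *
P=pickle.load(open("side7.pkl","rb")); S=P["color"][:,:,::-1]
a=cv2.resize(S[140:190,230:295],None,fx=10,fy=10,interpolation=cv2.INTER_CUBIC)
cv2.imwrite("pics/s7.png",a)
E
```

```text
{'time': 16.383, 'tool_pos': [438.691, -112.977, 101.546], 'tcp_rot': [-3.141, -0.002, -0.64], 'contact_force': [0.627, -0.685, -0.78], 'grip_width': 21.193, 'joint_positions': [-0.421, 0.407, 1.915, -0.0, 0.818, 1.79]}
```

View pics/s7.png

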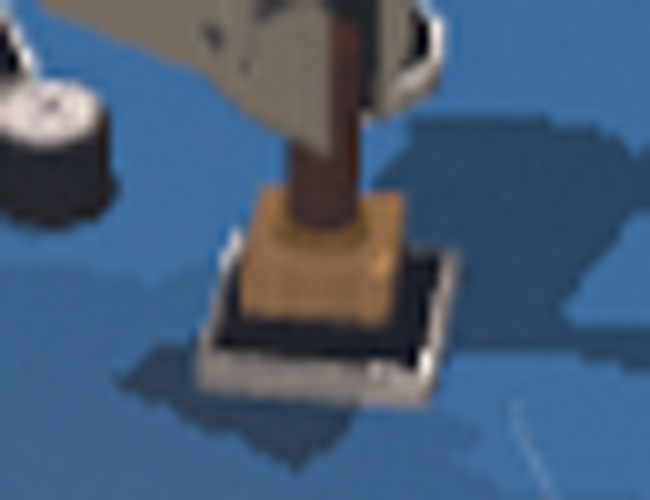

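Call:
step_arm:
  deltas:
    - [0,0,1.5,0,0,0]
    - [0,0,3,0,0,0]
    - [0,0,4,0,0,0]
    - [0,0,4.5,0,0,0]
    - [0,0,4.5,0,0,0]

```text
time: 16.8
tool_pos: [438.3, -112.9, 96.6]
tcp_rot: [3.141, -0.001, -0.64]
contact_force: [-1.5, -0.5, 3.8]
grip_width: 21.4
```

Call:
step_arm:
  deltas:
    - [0,0,0,0,0,0]
    - [0,0,0,0,0,0]
    - [0,0,0,0,0,0]
    - [0,0,-15,0,0,0]
    - [0,0,-50,0,0,0]
  fingers: 60

```text
time: 17.22
tool_pos: [435.8, -111.7, 143.5]
tcp_rot: [3.14, 0.009, -0.64]
contact_force: [0.2, 0.4, 0.1]
grip_width: 50.1
```

Call:
step_arm:
  deltas:
    - [0,0,-34,0,0,-0.12]
    - [0,0,-64,0,0,-0.24]
    - [0,0,-64,0,0,-0.36]
    - [0,0,-64,0,0,-0.48]
    - [0,0,-64,0,0,-0.6]

```text
time: 17.63
tool_pos: [438.3, -112.8, 210.8]
tcp_rot: [3.141, -0.001, -0.034]
contact_force: [0.5, 0.3, -0.4]
grip_width: 59.9
```

Call:
step_arm:
  deltas:
    - [0,0,0,0,0,-0.04]
    - [0,0,0,0,0,-0.04]

```text
time: 17.8
tool_pos: [438.1, -112.7, 210.1]
tcp_rot: [3.142, 0.0, 0.001]
contact_force: [-0.2, -0.8, -0.1]
grip_width: 60.4
```

Call:
step_arm:
  deltas:
    - [15,-35,0,0,0,0]
    - [30,-73,0,0,0,0]
    - [45,-111,0,0,0,0]
    - [60,-149,0,0,0,0]
    - [75,-187,0,0,0,0]

```text
time: 18.22
tool_pos: [513.6, 76.1, 210.1]
tcp_rot: [3.141, 0.0, -0.003]
contact_force: [1.3, -0.6, -0.4]
grip_width: 59.9
```

Call:
step_arm:
  deltas:
    - [15,-38,0,0,0,0]
    - [30,-76,0,0,0,0]
    - [45,-114,0,0,0,0]
    - [60,-152,0,0,0,0]
    - [73,-184,0,0,0,0]

```text
time: 18.63
tool_pos: [586.5, 261.1, 209.7]
tcp_rot: [-3.141, 0.0, -0.001]
contact_force: [0.4, -0.6, 0.7]
grip_width: 59.7
```

Call:
step_arm:
  deltas:
    - [2,-11,0,0,0,0]
    - [2,-11,0,0,0,0]

```text
time: 18.8
tool_pos: [588.0, 272.0, 209.0]
tcp_rot: [-3.141, 0.001, 0.002]
contact_force: [0.1, -0.3, -0.7]
grip_width: 60.1
```

```bash
python3 shot.py 8; python3 - <<'E'
from h import *
S=pickle.load(open("side8.pkl","rb"))["color"][:,:,::-1];T=pickle.load(open("top8.pkl","rb"))["color"][:,:,::-1]
im=np.hstack([cv2.resize(S[130:270,160:280],(400,467)),cv2.resize(T[115:215,290:380],(400,467))]); cv2.imwrite("pics/s8.png",im)
E
```

```text
{'time': 18.9, 'tool_pos': [587.777, 268.707, 209.514], 'tcp_rot': [3.14, 0.001, -0.0], 'contact_force': [0.087, -0.239, 0.907], 'grip_width': 60.138, 'joint_positions': [0.311, 0.6, 1.219, -0.001, 1.325, 1.882]}
```

View pics/s8.png

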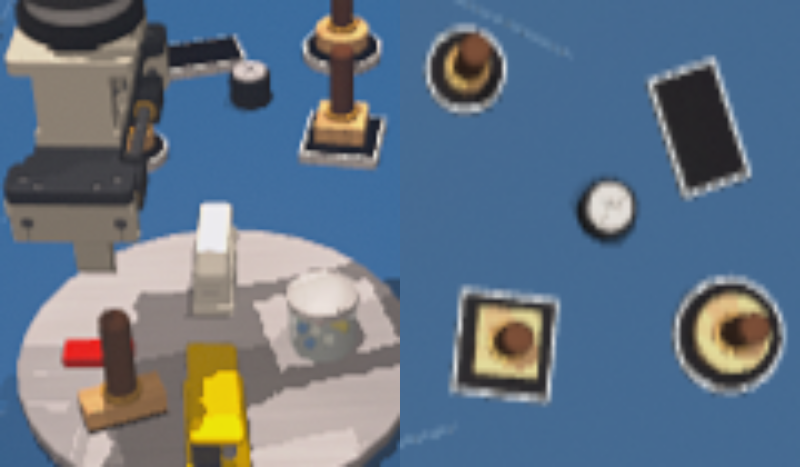

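Call:
step_arm:
  deltas:
    - [0,0,25,0,0,0]
    - [0,0,60,0,0,0]
    - [0,0,90,0,0,0]
    - [0,0,98,0,0,0]
    - [0,0,98,0,0,0]

```text
time: 19.32
tool_pos: [586.8, 267.1, 110.0]
tcp_rot: [3.139, 0.005, -0.002]
contact_force: [0.5, -0.6, 0.1]
grip_width: 60.1
```

Call:
step_arm:
  deltas:
    - [0,0,0,0,0,0]
    - [0,0,0,0,0,0]
    - [0,0,0,0,0,0]
    - [0,0,0,0,0,0]
    - [0,0,0,0,0,0]
  fingers: 30

```text
time: 19.73
tool_pos: [588.7, 269.4, 113.4]
tcp_rot: [-3.141, -0.002, -0.0]
contact_force: [-0.1, 0.4, -0.4]
grip_width: 32.4
```

Call:
step_arm:
  deltas:
    - [0,0,0,0,0,0]
    - [0,0,0,0,0,0]
    - [0,0,0,0,0,0]
    - [0,0,0,0,0,0]
    - [0,0,0,0,0,0]
  fingers: 10

```text
time: 20.15
tool_pos: [588.3, 269.4, 112.5]
tcp_rot: [-3.141, -0.0, -0.0]
contact_force: [-1.0, 0.3, 3.4]
grip_width: 21.2
```

Call:
step_arm:
  deltas:
    - [0,0,-10,0,0,0]
    - [0,0,-40,0,0,0]
    - [0,0,-80,0,0,0]
    - [0,0,-110,0,0,0]
    - [0,0,-118,0,0,0]

```text
time: 20.57
tool_pos: [590.1, 269.8, 236.8]
tcp_rot: [-3.139, -0.009, -0.0]
contact_force: [1.4, 0.4, 0.2]
grip_width: 21.3
```

Call:
step_arm:
  deltas:
    - [0,20,0,0,0,0]
    - [0,60,0,0,0,0]
    - [0,100,0,0,0,0]
    - [0,140,0,0,0,0]
    - [0,180,0,0,0,0]

```text
time: 20.98
tool_pos: [587.5, 87.6, 229.7]
tcp_rot: [3.141, 0.001, 0.001]
contact_force: [0.6, 0.0, -0.5]
grip_width: 21.7
```

Call:
step_arm:
  deltas:
    - [0,40,0,0,0,0]
    - [0,80,0,0,0,0]
    - [0,120,0,0,0,0]
    - [0,160,0,0,0,0]
    - [0,200,0,0,0,0]

```text
time: 21.4
tool_pos: [587.5, -112.6, 229.8]
tcp_rot: [-3.141, 0.001, -0.0]
contact_force: [0.6, -0.5, -1.0]
grip_width: 21.3
```

Call:
step_arm:
  deltas:
    - [-2,40,0,0,0,0]
    - [-4,80,0,0,0,0]
    - [-6,115,0,0,0,0]
    - [-6,135,0,0,0,0.07]
    - [-6,144,0,0,0,0.14]

```text
time: 21.82
tool_pos: [581.1, -258.5, 229.3]
tcp_rot: [3.141, 0.001, -0.147]
contact_force: [-0.6, 0.4, -1.9]
grip_width: 21.6
```

Call:
step_arm:
  deltas:
    - [0,0,15,0,0,0]
    - [0,0,50,0,0,0]
    - [0,0,85,0,0,0]
    - [0,0,110,0,0,0]
    - [0,0,122,0,0,0]

```text
time: 22.23
tool_pos: [579.9, -253.6, 103.7]
tcp_rot: [-3.139, 0.007, -0.14]
contact_force: [-0.9, -0.4, -1.9]
grip_width: 21.2
```

Call:
step_arm:
  deltas:
    - [0,0,5,0,0,0]
    - [0,0,8,0,0,0]
    - [0,0,8,0,0,0]
    - [0,0,8,0,0,0]

```text
time: 22.57
tool_pos: [583.0, -255.2, 101.9]
tcp_rot: [3.14, -0.003, -0.14]
contact_force: [-0.4, -0.6, -2.0]
grip_width: 21.2
```

```bash
python3 shot.py 9; python3 - <<'E'
from h import *
P=pickle.load(open("side9.pkl","rb")); S=P["color"][:,:,::-1]
cv2.imwrite("pics/s9.png",cv2.resize(S[120:165,190:255],None,fx=10,fy=10,interpolation=cv2.INTER_CUBIC))
E
```

```text
{'time': 22.667, 'tool_pos': [582.954, -255.176, 101.917], 'tcp_rot': [3.14, -0.003, -0.14], 'contact_force': [-0.352, -0.081, -1.631], 'grip_width': 21.307, 'joint_positions': [-0.533, 0.681, 1.384, -0.0, 1.073, 1.178]}
```

View pics/s9.png

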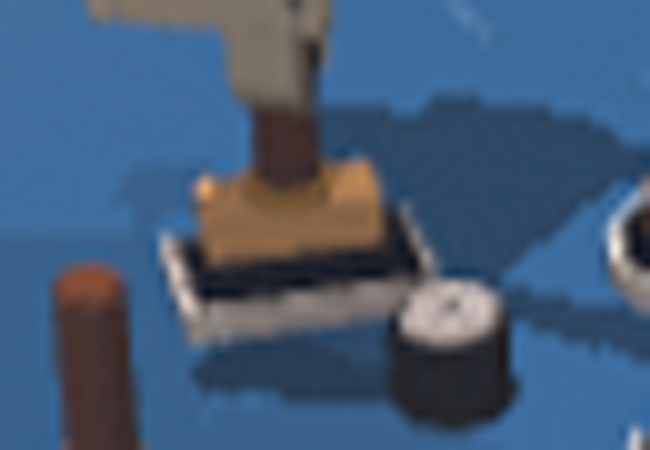

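Call:
step_arm:
  deltas:
    - [-1,0,1.5,0,0,0]
    - [-1,0,3,0,0,0]
    - [-1,0,4,0,0,0]
    - [-1,0,4.7,0,0,0]
    - [-1,0,4.7,0,0,0]

```text
time: 23.08
tool_pos: [581.3, -254.7, 96.5]
tcp_rot: [3.141, -0.001, -0.14]
contact_force: [-2.2, 0.5, 4.5]
grip_width: 20.8
```

Call:
step_arm:
  deltas:
    - [0,0,0,0,0,0]
    - [0,0,0,0,0,0]
    - [0,0,0,0,0,0]
    - [0,0,-15,0,0,0]
    - [0,0,-50,0,0,0]
  fingers: 60

```text
time: 23.5
tool_pos: [578.7, -253.3, 141.0]
tcp_rot: [-3.138, 0.009, -0.14]
contact_force: [-0.1, 0.0, -0.8]
grip_width: 50.0
```

Call:
step_arm:
  deltas:
    - [0,0,-36,0,0,0]
    - [0,-10,-76,0,0,0]
    - [0,-50,-106,0,0,0]
    - [0,-90,-106,0,0,0]
    - [0,-130,-106,0,0,0]

```text
time: 23.92
tool_pos: [599.7, -129.2, 254.3]
tcp_rot: [3.141, -0.006, -0.143]
contact_force: [1.4, -0.2, -0.8]
grip_width: 59.9
```

Call:
step_arm:
  deltas:
    - [0,-40,0,0,0,0]
    - [0,-80,0,0,0,0]
    - [0,-120,0,0,0,0]
    - [0,-160,0,0,0,0]
    - [0,-200,0,0,0,0]

```text
time: 24.33
tool_pos: [626.7, 70.6, 251.4]
tcp_rot: [3.142, -0.0, -0.14]
contact_force: [0.4, -0.2, -0.3]
grip_width: 60.0
```

Call:
step_arm:
  deltas:
    - [0,-40,0,0,0,0]
    - [0,-80,0,0,0,0]
    - [0,-120,0,0,0,0]
    - [0,-120,0,0,0,0]
    - [0,-120,0,0,0,0]

```text
time: 24.75
tool_pos: [643.2, 189.9, 250.7]
tcp_rot: [3.141, 0.001, -0.136]
contact_force: [0.0, -0.8, -0.2]
grip_width: 60.0
```

```bash
python3 shot.py 10; python3 - <<'E'
from h import *
T,S=[pickle.load(open(f"{n}10.pkl","rb")) for n in ("top","side")]
for n,x,y,t in [("round",441,-271,0),("button",626,-90,0),("square",438,-112,-.12),("oblong",582,-255,.28)]:
    cs=proj(T,[x,y,60])[0],proj(S,[x,y,80])[0]
    try: q,f,a,i=handle((T,S),cs,12); print(n,q.round(1),f.round(2),a,np.round(i,1).tolist())
    except Exception as e: print(n,e)
    print("   fit top",*fit((T,),n,x,y,12,(t,)))
a=cv2.resize(T["color"][115:215,290:380][:,:,::-1],(400,444)); b=cv2.resize(S["color"][115:265,170:280][:,:,::-1],(326,444))
cv2.imwrite("pics/s10.png",np.hstack([a,b]))
E
```

```text
{'time': 24.85, 'tool_pos': [643.454, 186.865, 251.073], 'tcp_rot': [3.141, 0.0, -0.14], 'contact_force': [-0.316, 0.163, 0.106], 'grip_width': 60.256, 'joint_positions': [0.169, 0.621, 1.067, -0.001, 1.454, 1.88]}
round [ 439.9 -267.4] [-0.06 -0.11  0.27  0.28] [np.int32(40), np.int32(88)] [[439.6, -267.6], [440.2, -267.0]]
   fit top [ 4.41257e+02 -2.69323e+02  1.18000e-01] 0.063
button [624.2 -88.3] [ 0.   -0.06  0.13  0.95] [np.int32(41), np.int32(89)] [[624.0, -88.3], [624.6, -88.3]]
   fit top [ 6.24482e+02 -8.81920e+01  4.60000e-02] 0.128
square [ 436.3 -254.9] [ -4.15   1.2    1.11 -22.54] [np.int32(40), np.int32(102)] [[439.6, -267.6], [436.7, -54.7]]
   fit top [ 4.39744e+02 -1.11362e+02 -1.33000e-01] 0.077
oblong [ 581.7 -252.1] [ 0.33 -0.08 -0.18  0.83] [np.int32(47), np.int32(86)] [[581.5, -251.1], [581.6, -257.6]]
   fit top [ 5.82751e+02 -2.52523e+02  2.60000e-01] 0.099
```

View pics/s10.png

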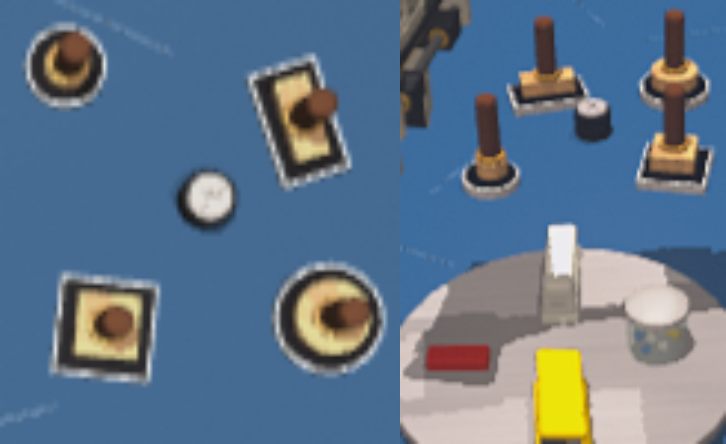

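```bash
python3 -c "
from plant import bot
print(bot.close_job())"
```

```text
the job is handed in; nothing more can be done
None
```

All four stamps are standing on their own ink pads, and I handed the job in at about 25 s of robot time. I gripped each one by its handle, set it down until I felt light contact, and then released it. `close_job` gives no verdict, so the figures below come from my last camera check.

| Stamp | Offset from pad centre (top camera) | Yaw, stamp vs pad (rad) |
|---|---|---|
| Round | about 1.5–4 mm | – |
| Button (small round) | about 3 mm | – |
| Square | about 2 mm | −0.13 vs −0.12 |
| Oblong | about 2–4 mm | 0.26 vs 0.28 |

- **Upright and clear:** in the last pictures all four stamps stand upright. The jar and stapler look unmoved by eye; I didn't measure them. The gripper is open and well clear.
- **Checks that disagreed:**
  - At the start, the side camera put the pads 4–6 mm away from the top camera in y. I relied on the top view and on close-ups of each stamp over its pad.
  - In the final check, the handle fit for the square stamp locked onto its neighbour, so I dropped that number. The outline fit and the picture both show it centred.

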